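# Put a sediment core on the probe stand and hold it down

### The arm

A 7-joint arm with a two-finger parallel gripper is mounted at the origin on the work surface. World frame = base frame: x ahead of the robot, y to its left, z up, the work surface at z = 0. Lengths are in mm, angles in rad, forces in N, time in s.
With the tool pointing down it reaches from about 400 to 875 mm from the base axis. Payload 6.5 kg.
Tool frame: the origin (TCP) lies on the front face of the gripper's body, between the roots of the fingers; the fingertips stand 64 mm ahead of it and the grasp point (between the pads) lies 45 mm ahead of it (bot.tips_ahead is the z of the fingertips in the tool frame, in mm); z points along the fingers, y is the line along which they close (so a half turn about z gives the same grasp; the last joint's range is limited). The gripper opens to 88 mm and grips with 3 to 60 N. Pads are 18 mm wide; open, the fingers measure 123 mm over their backs; the gripper's body (75 mm by 187 mm) begins 45 mm behind the grasp point.
Start: joints at [-1.297, 0.536, -0.004, 1.538, 0.003, 1.067, -0.071], TCP at [216.637, 612.828, 302.716] pointing down, gripper open.
Joint ranges: [-2.7, 2.7], [-0.37, 2.16], [-1.27, 1.26], [0.24, 2.4], [-1.31, 4.45], [0.19, 1.91], [-2.76, 2.76]. Speed limits (rad/s): [2.39, 2.39, 3.14, 3.14, 3.14, 3.14, 3.14].

### API

Orientations are given as a rotation vector (axis times angle).
In Python, from rig import bot gives the robot as it stands.
- The arm moves only by the tool move_arm, never from a script. Its argument "moves" is a list of rows, each an object with "jaw": the finger opening in cm, from 0 to 8.81; "dp": the shift along the tool's x, y, z in cm, a list of three; "dr": the turn, a rotation vector about the tool's x, y, z in rad, a list of three. In form: [{"jaw": jaw, "dp": [tx, ty, tz], "dr": [wx, wy, wz]}, ...]. A call has 1 to 8 rows; each row is the pose to reach, as a shift and turn from the pose commanded when the call began, along the tool's axes at that moment; what a row does not reach only later rows make up. A row lasts 1/8 s, in which the tool goes at most 62.5 mm and 10.7 degrees, less where a joint would pass 70% of its speed; a pose out of reach is approached as far as the arm can. A call with a gripper value outside its range is refused whole. The fingers move at their own pace and stop on an object; the grip force is fixed at half the most. Time passes only in rows, so rows that repeat a pose let the fingers close. It gives the time, the measured TCP pose, the force, the opening and the grip force at its end, in the units of the state.
- bot.read_state(): the state, without advancing time (a new reading comes with each control period).
- bot.read_camera(name): name is "scene" or "top"; returns a dict with "color" (400x640x3 uint8, red, green, blue), "mtx" (3x3 intrinsics, pixels), "R" (3x3) and "t" (3): a world point X has camera coordinates R X + t. Camera axes: x right, y down, z forward; pixel columns grow to the right and rows downward; lengths in mm; the calibration is good to about 2 mm. A picture is of the moment at which its call begins. There is no depth.
- bot.finish_job(): hands the job in; it is judged then, once.
Trained networks look in a picture, given as the dict that the camera call returned (one of the last four; its "shot" number tells which), for a name from the list of things; names that differ only in an ending like _2 or _b are one class to them, and where a whole thing is asked for, a point or a joint stands for the part that bears it (a point fixed in the world has none). Each returns a list of dicts, best first, with "confidence" (0 to 1); they miss things now and then, are a little off and sometimes report something else, mostly with a low value. They report only what shows in the picture. A call takes as long as a camera call. They do not tell look-alikes from the thing itself.
- bot.cut_out(picture, name): "mask" (400x640 bool, what is visible of it) and "at" ([column, row] in pixels, amid what is visible of it).
The state is a dict: "time": time; "q": joint angles; "qd": joint speeds; "joint_efforts": joint torques, N m; "eef_pos": TCP position; "orientation": TCP orientation; "contact_force": force on the tool from outside, world axes, zero at the start; "moment": the same for the moment, N m; "grip_width": finger opening in mm; "grasp_force": force on a finger pad.
Only numpy, scipy, OpenCV 4.12 (cv2) and the standard library are available. Lean on these libraries where they do the work, as an engineer would, in place of code of your own. Each camera call takes 0.05 s, during which the arm holds its last target. There are 200 camera calls.

### The job

Take the steel check cylinder off the V-block stand and lay it in its small wooden rest. Then take the longer of the two capped sediment cores from the rack, lay it in the V with its plain end against the end stop, and press it down against the sprung probe until it sits on both sides of the V along its length; finish while still holding it pressed there. Leave the short core and the foil-capped flasks where they stand.

Things in the scene. Friction and masses are not known exactly. Their poses are not given: they have to be found in the camera images.
- stand: Bench V-block stand, fixed; grey base 112 mm wide, 36 mm high, x = -105 to 165 mm. Origin: underside below the V's middle; x along the V, from end stop (-x) to readout (+x, 56 mm high). Two polished V-blocks in line, x = -70 to -28 and 28 to 70 mm, 72 mm wide, 83.5 mm high, V 90 degrees, mouth 59 mm. The 56 mm gap between them is free for fingers but for the probe (housing 32 mm wide, 50 mm high).
- vee_left: The +y flanks of both steel V-blocks (one part of the stand, same frame as the stand), polished and slippery (friction about 0.2), like the probe's face. A core held off-centre bears on one flank only and is pushed sideways, towards the middle.
- vee_right: The -y flanks of both steel V-blocks (one part of the stand, same frame as the stand), polished likewise.
- seat (a point): Point 85 mm above the underside of the stand, above the probe, in the stand's axes: the axis of a 44 mm cylinder fully down in the V passes through it along x. The long core's origin comes here when its plain end touches the stop.
- stop_face (a point): Point on the face of the end stop, 75 mm from the seat along the stand's -x, on the axis of a seated cylinder. The stop is a steel plate 56 mm wide and 9 mm thick, its top 11 mm above this point.
- probe (a joint): Travel of the sprung round steel probe (18 mm) in the middle of the V: 0 = up, its face 4 mm above the lowest line of a seated 44 mm cylinder; grows as it is pushed down, 0.004 with a cylinder seated. It pushes up with 4.5 N at 0 and 6.5 N at 0.004, more than a core weighs: a core seats only while pressed down. The steel check cylinder seats by its weight.
- check_cylinder: Plain steel check cylinder, 44 mm diameter, 96 mm long, 0.88 kg, lying in the V of the stand at the start. Origin at its centre, x along its axis.
- rest: Small dark wooden rest for the check cylinder, fixed: base 100 x 84 x 8 mm, two cross bars 16 mm thick, 70 mm apart centre to centre, 37 mm high, each with a 90 degree V notch 42 mm wide at the top. Origin: centre of the underside; the notches run along its x.
- rest_seat (a point): Point 47 mm above the underside of the rest, in its axes: where the centre of the check cylinder lies when it is down in the notches (axis along x).
- rack: Wooden core rack, fixed: base 130 x 190 x 8 mm, two cross bars 25 mm thick, 90 mm apart centre to centre, 37 mm high, each with two 90 degree V notches 95 mm apart in y. The cores lie along its x, their axes 47 mm above the table. Origin: centre of the underside.
- core: The longer sediment core: clear tube full of brown soil, 44 mm diameter, 150 mm long, 0.24 to 0.34 kg, with a wider cap (50 mm diameter, 22 mm long) on its +x end only, pointing away from the robot. Lies in one notch of the rack. Origin on the axis, mid-tube, 75 mm from the plain end; x along the axis to the cap; roll about x arbitrary. In the stand the cap overhangs the far V-block.
- core_plain_end (a point): Centre of the plain (uncapped) end face of the long core.
- short_core: The other core, same make and diameter but with a tube of 110 mm, in the other notch of the rack. Not to be moved.
- flask_a: Conical glass flask with a foil cap, 64 mm across the foot, 104 mm high, standing near the robot. Origin: centre of the foot. Not to be moved.
- flask_b: Same kind of flask, standing beyond the rest. Not to be moved.
- flask_c: Same kind of flask, standing beyond the rest. Not to be moved.
Mind the look-alikes: they are no part of the job. Leave any turquoise look-alike of the check_cylinder alone. What is shaped like the core but purple is not meant.

How it is judged (in metres and radians):
On the way, in this order (a step that is already met when the one before it is completed fails the run):
1. the check cylinder lies in its wooden rest, let go (z of check_cylinder in the frame of rest_seat between -0.004 and 0.003 m and y of check_cylinder in the frame of rest_seat between -0.004 and 0.004 m and x of check_cylinder in the frame of rest_seat between -0.012 and 0.012 m and angle between the x axis of check_cylinder and the x axis of rest, either way round below 0.06 rad and contact force between the fingers and check_cylinder below 0.1 N and linear speed of check_cylinder below 0.02 m/s), for 0.3 s.
2. the long core lies pressed down in the V (contact force between core and vee_left above 1 N and contact force between core and vee_right above 1 N and z of core in the frame of seat below 0.002 m and y of core in the frame of seat between -0.0025 and 0.0025 m and angle between the x axis of core and the x axis of stand, either way round below 0.03 rad and x of core_plain_end in the frame of stop_face below 0.004 m and value of joint probe above 0.0025 m and contact force between the fingers and core above 2 N), for 0.2 s.
At the end, for the whole second after the job is handed in: Long core held (finger force > 2 N) down in the V: within 2 mm above, 2.5 mm sideways, 0.03 rad; over 1 N on each flank; plain end within 4 mm of stop; probe down > 2.5 mm. Check cylinder let go in its rest: within 4 mm sideways, 3 mm up, 12 mm along, 0.06 rad (all of step 1 and all of step 2 and linear speed of core below 0.02 m/s); the arm keeps its last pose, push and grip.
It fails at once if the short core or a flask was moved by more than 20 mm (distance of any of short_core, flask_a, flask_b, flask_c from where it was at the start of the episode above 0.02 m).
It also fails if it takes over 72 s, if anything falls off the work surface, if the arm or the gripper's body presses on something with over 40 N, if the wrist force passes 120 N, or if a joint passes its speed limit or range.

## Working session

There is one attempt and no reset: what is moved stays moved. The work goes in short steps, Python scripts to look and compute and a tool call to move; the robot and the scene stay as the last step left them, time stands still between calls to the robot, and variables do not carry over. Pictures are saved under pics/ and viewed, at most 12 in all, crops included, and the job is handed in when it is done.

Besides the shell and the picture viewer there is one more tool, called after ">>>" as a command line: name --argument value ..., lists and objects as JSON in quotes. move_arm: Moves the arm, as the interface text tells. Its arguments: {"type":"object","properties":{"moves":{"type":"array","items":{"type":"object","properties":{"jaw":{"type":"number"},"dp":{"type":"array","items":{"type":"number"}},"dr":{"type":"array","items":{"type":"number"}}}}}},"required":["moves"]}

```bash
mkdir -p pics
python3 - <<'E'
from rig import bot
import cv2,pickle
P={}
for n in("scene","top"):
    p=bot.read_camera(n);P[n]=p
    cv2.imwrite(f"pics/{n}0.png",p["color"][:,:,::-1])
    print(n,p["mtx"].tolist(),p["R"].tolist(),p["t"].tolist())
    for k in("stand","check_cylinder","rest","rack","core","short_core","flask_a","probe"):
        print(k,[(round(d["confidence"],2),[round(float(v)) for v in d["at"]],int(d["mask"].sum())) for d in bot.cut_out(p,k)])
pickle.dump(P,open("p0.pkl","wb"))
s=bot.read_state();print(s)
E
```

```text
scene [[475.80004676648224, 0.0, 318.6069059066949], [0.0, 475.80004676648224, 196.73790535568466], [0.0, 0.0, 1.0]] [[0.5770242051476869, 0.8166726189091447, -0.009428690140151201], [0.4557352719652496, -0.3315392348261829, -0.8260672476606423], [-0.6777524832565649, 0.47236381031462166, -0.5634926815359823]] [-276.71303702408494, -202.52039204994855, 1655.538977891972]
stand [(0.77, [252, 255], 3876)]
check_cylinder [(0.93, [230, 191], 507), (0.84, [165, 243], 682), (0.58, [240, 216], 673), (0.57, [234, 235], 602)]
rest [(0.76, [336, 215], 1026)]
rack [(0.97, [396, 192], 1073)]
core [(0.66, [353, 157], 628), (0.61, [419, 171], 915)]
short_core [(0.7, [400, 181], 772)]
flask_a [(0.72, [364, 255], 851), (0.69, [407, 244], 769)]
probe []
top [[472.17407911250535, 0.0, 319.2621753048502], [0.0, 472.17407911250535, 211.7789754644137], [0.0, 0.0, 1.0]] [[-0.018409344533198948, -0.9998011788732959, -0.0076615114322003885], [-0.9828062806965908, 0.019503402193096427, -0.1836067317018302], [0.1837196523434319, 0.004149701972681682, -0.9829699228950733]] [-42.17866655886508, 537.595884559409
[... 534 characters left out ...]
0.53639594, -0.00440334,  1.53790314,  0.00259689,
        1.06729303, -0.07118972]), 'qd': array([-4.72270336e-04,  2.72175065e-06, -4.75934022e-04, -5.91961655e-04,
        1.48795475e-03, -7.23808975e-04, -5.76924232e-04]), 'joint_efforts': array([-2.24833420e-04, -5.70889091e+01,  9.90544148e-01, -2.51910746e+01,
       -5.60565235e-02,  1.07891683e-02,  3.41377392e-05]), 'eef_pos': array([216.63471102, 612.82952888, 302.71726283]), 'orientation': array([5.31107952e-01, 3.09634829e+00, 5.92602395e-06]), 'contact_force': array([ 0.2440273 ,  0.03153179, -1.24820878]), 'moment': array([-4.75004900e-02, -2.56388388e-02,  4.56658171e-05]), 'grasp_force': 0.0, 'grip_width': 88.07773153158396}
```

View pics/top0.png

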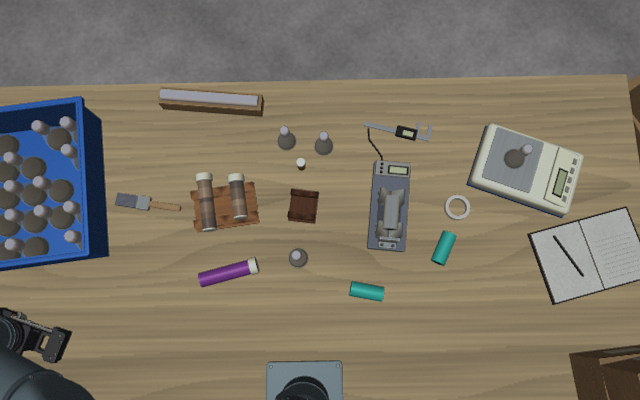

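View pics/scene0.png

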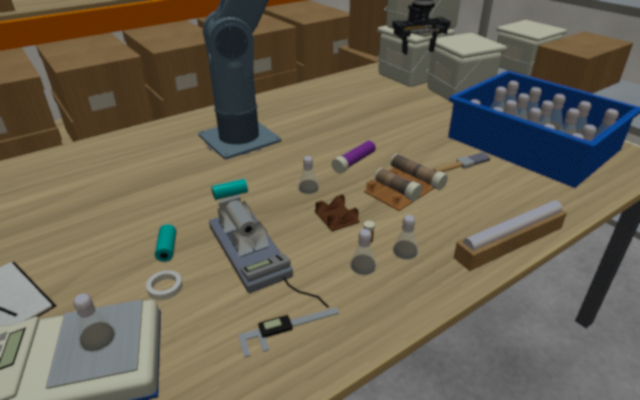

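Top view: the stand is at (390,205) with the steel cylinder at (391,212), the rest at (303,206) and the rack at (225,207). The core candidates are the left one in the rack (206,203), the right one in the rack (238,197) and the purple one (228,273). The left one in the rack is the longer brown capped core, so it fits. The turquoise cylinders at (367,291) and (444,247) are decoys. I'll confirm in a crop.

Run:
```python
import cv2,pickle
P=pickle.load(open("p0.pkl","rb"))
a=P["top"]["color"][155:260,185:415,::-1]
cv2.imwrite("pics/ct.png",cv2.resize(a,None,fx=3.4,fy=3.4,interpolation=cv2.INTER_CUBIC))
b=P["scene"]["color"][145:295,200:460,::-1]
cv2.imwrite("pics/cs.png",cv2.resize(b,None,fx=3,fy=3,interpolation=cv2.INTER_CUBIC))
```

```text
(no output)
```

View pics/ct.png

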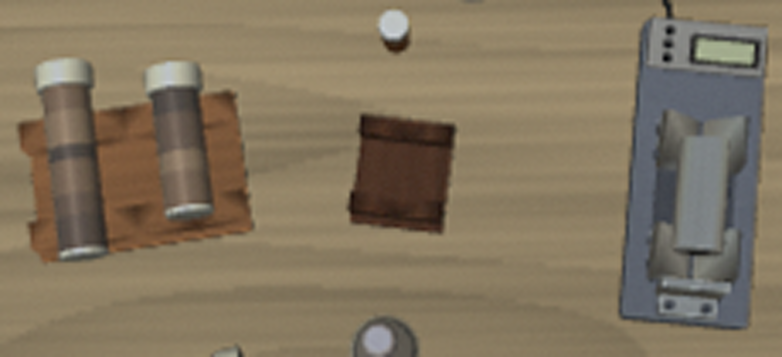

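View pics/cs.png

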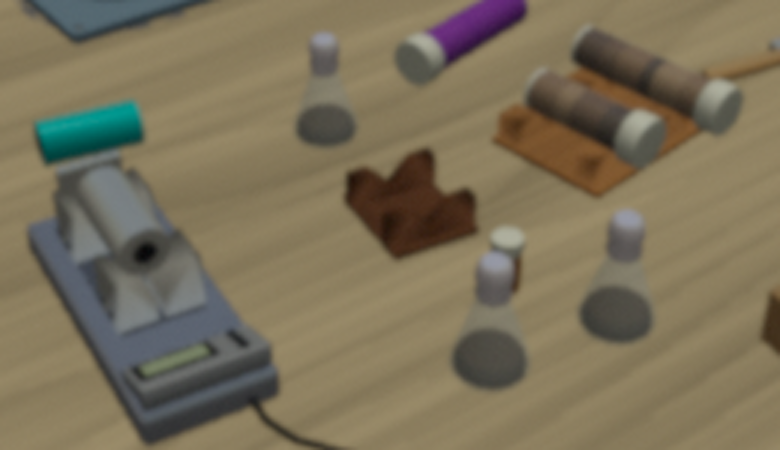

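The crops show a brown core with a white cap at (70,160) in the top crop. It is clearly longer than its neighbour at (180,140), so it is the long core; its plain end is at (82,253). Next I fit the poses by projecting model edges into both views.

```bash
cat > fit.py <<'E'
import numpy as np,cv2
from scipy.optimize import minimize
from scipy.ndimage import map_coordinates
def proj(p,X):
    c=X@p["R"].T+p["t"]; u=c@p["mtx"].T; return u[:,:2]/u[:,2:]
def ray(p,uv,z):
    d=p["R"].T@np.linalg.solve(p["mtx"],[uv[0],uv[1],1]); C=-p["R"].T@p["t"]
    return C+d*(z-C[2])/d[2]
def grad(p,s):
    g=0
    for ch in cv2.split(cv2.GaussianBlur(p["color"].astype(np.float32),(0,0),s)):
        g=np.maximum(g,np.hypot(cv2.Sobel(ch,-1,1,0),cv2.Sobel(ch,-1,0,1)))
    return np.minimum(g*s,400)
def W(pose,X):
    x,y,a=pose; c,s=np.cos(a),np.sin(a)
    return X@np.array([[c,s,0],[-s,c,0],[0,0,1]])+[x,y,0]
def seg(A,B): return np.linspace(A,B,40)
def hull(uv):
    h=cv2.convexHull(uv.astype(np.float32))[:,0]; h=np.vstack([h,h[:1]])
    L=np.r_[0,np.cumsum(np.hypot(*np.diff(h,axis=0).T))]; t=np.linspace(0,L[-1],200)
    return np.c_[np.interp(t,L,h[:,0]),np.interp(t,L,h[:,1])]
def cyl(x0,x1,r,z):
    t=np.linspace(0,2*np.pi,60); return np.vstack([np.c_[np.full(60,x),r*np.cos(t),z+r*np.sin(t)] for x in(x0,x1)])
def box(x,y,z): return np.array([[a,b,c] for a in x for b in y for c in z],float)
CORE=np.vstack([cyl(-75,75,22,47),cyl(53,75,25,47)])  # cap placement adjusted by caller
def stand_edges(cam):
    E=[seg((-105,s*56,36),(110,s*56,36)) for s in(1,-1)]+[seg((-105,-56,36),(-105,56,36))]
    E+=[seg((a,s*36,83.5),(b,s*36,83.5)) for a,b in((-70,-28),(28,70)) for s in(1,-1)]
    E+=[seg((a,s*29.5,83.5),(a,0,54)) for a in(70,) for s in(1,-1)] if cam=="scene" else []
    E+=[seg((-84,-28,96),(-84,28,96)),seg((-75,-28,96),(-75,28,96))]
    E+=[seg((165,-56,0),(165,56,0)),seg((-105,-56,0),(165,-56,0))] if cam=="scene" else [seg((-105,-56,0),(-105,56,0))]
    return np.vstack(E)
def outline(kind,cam,p,pose):
    if kind=="stand": return proj(p,W(pose,stand_edges(cam)))
    X={"core":np.vstack([cyl(-75,75,22,47),cyl(CAP[0],CAP[1],25,47)]),"cyl":cyl(-48,48,22,85),
       "rest":np.vstack([box((-50,50),(-42,42),(0,8)),box((-43,43),(-42,42),(0,37))])}[kind]
    return hull(proj(p,W(pose,X)))
CAP=(75-0,97)
def fit(kind,P,pose,cams=("top","scene"),sig=(3,1.5,.8)):
    for s in sig:
        G={c:grad(P[c],s) for c in cams}
        def f(q):
            return -sum(map_coordinates(G[c],outline(kind,c,P[c],[q[0],q[1],q[2]/100])[:,::-1].T,order=1,mode="nearest").mean() for c in cams)
        q0=np.array([pose[0],pose[1],pose[2]*100])
        r=minimize(f,q0,method="Nelder-Mead",options=dict(initial_simplex=q0+np.vstack([np.zeros(3),np.eye(3)*4*s/1.5])))
        pose=[r.x[0],r.x[1],r.x[2]/100]
    return np.array(pose),r.fun
E
cat > run1.py <<'E'
import pickle,cv2,numpy as np,fit as F
P=pickle.load(open("p0.pkl","rb")); T=P["top"]
f=lambda c:(185+(c[0]+.5)/3.4-.5,155+(c[1]+.5)/3.4-.5)
r=lambda c,z:F.ray(T,f(c),z)
def init(a,b,z,t=.5):
    A,B=r(a,z),r(b,z); d=B-A; m=A+t*d; return [m[0],m[1],np.arctan2(d[1],d[0])],np.linalg.norm(d)
I={}
I["stand"]=init((684,323),(709,23),36,105/270)
I["rest"]=init((396,227),(408,120),37)
I["core"]=init((80,252),(62,62),50,75/172 if False else .5)
I["cyl"]=init((697,250),(707,137),95)
for c in((75,97),(53,75)):
    F.CAP=c; print(c,F.fit("core",P,I["core"][0]))
out={}
print("initlens",{k:v[1] for k,v in I.items()})
F.CAP=(75,97) if I["core"][1]>162 else (53,75)
for k in I:
    for cams in(("top","scene"),("top",),("scene",)):
        q,s=F.fit(k,P,I[k][0],cams); print(k,cams,np.round(I[k][0],3),np.round(q,3),round(s))
        if len(cams)==2: out[k]=q
pickle.dump(out,open("fit.pkl","wb"))
ims=[]
for c,(u0,u1,v0,v1) in(("top",(185,415,155,260)),("scene",(200,460,145,295))):
    im=cv2.resize(P[c]["color"][v0:v1,u0:u1,::-1],None,fx=3,fy=3,interpolation=cv2.INTER_CUBIC)
    for k,q in out.items():
        for x,y in F.outline(k,c,P[c],q): cv2.circle(im,(int((x-u0+.5)*3),int((y-v0+.5)*3)),0,(0,255,255),-1)
    ims.append(cv2.copyMakeBorder(im,0,0,0,780-im.shape[1],cv2.BORDER_CONSTANT))
im=np.vstack(ims); cv2.imwrite("pics/ov.png",cv2.resize(im,None,fx=.78,fy=.78) if im.shape[0]>600 else im); print(im.shape)
E
python3 run1.py
```

```text
(75, 97) (array([5.62027231e+02, 2.82915345e+02, 1.27073933e-01]), np.float64(-178.7525634765625))
(53, 75) (array([5.82137293e+02, 2.85401449e+02, 1.33785359e-01]), np.float64(-171.02491760253906))
initlens {'stand': np.float64(270.28035522229646), 'rest': np.float64(96.37910049830798), 'core': np.float64(171.22074229785812), 'cyl': np.float64(97.03663924540913)}
stand ('top', 'scene') [ 5.26598e+02 -2.58905e+02 -1.27000e-01] [ 5.19978e+02 -2.54436e+02 -1.17000e-01] -154
stand ('top',) [ 5.26598e+02 -2.58905e+02 -1.27000e-01] [ 5.27821e+02 -2.54862e+02 -1.15000e-01] -94
stand ('scene',) [ 5.26598e+02 -2.58905e+02 -1.27000e-01] [ 5.15174e+02 -2.54821e+02 -1.07000e-01] -80
rest ('top', 'scene') [ 5.5886e+02 -3.8470e+00 -1.2200e-01] [ 5.64867e+02 -3.11300e+00 -1.42000e-01] -291
rest ('top',) [ 5.5886e+02 -3.8470e+00 -1.2200e-01] [ 5.65181e+02 -3.49800e+00 -1.40000e-01] -182
rest ('scene',) [ 5.5886e+02 -3.8470e+00 -1.2200e-01] [ 5.62521e+02 -9.86000e-01 -1.67000e-01] -116
core ('top', 'scene') [5.77365e+02 2.84777e+02 1.18000e-01] [5.62027e+02 2.82915e+02 1.27000e-01] -179
core ('top',) [5.77365e+02 2.84777e+02 1.18000e-01] [5.62052e+02 2.82412e+02 1.33000e-01] -99
core ('scene',) [5.77365e+02 2.84777e+02 1.18000e-01] [5.59128e+02 2.86684e+02 1.18000e-01] -85
cyl ('top', 'scene') [ 5.25096e+02 -2.57550e+02 -1.33000e-01] [ 4.89388e+02 -2.55156e+02 -5.30000e-02] -156
cyl ('top',) [ 5.25096e+02 -2.57550e+02 -1.33000e-01] [ 5.31301e+02 -2.58300e+02 -2.14000e-01] -80
cyl ('scene',) [ 5.25096e+02 -2.57550e+02 -1.33000e-01] [ 386.675 -223.789    1.231] -118
(765, 780, 3)
```

View pics/ov.png

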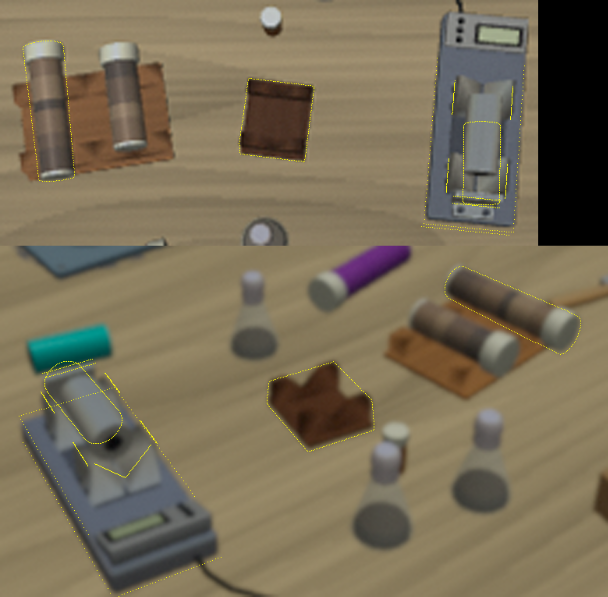

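```bash
cat > run2.py <<'E'
import pickle,cv2,numpy as np,fit as F
P=pickle.load(open("p0.pkl","rb"))
old=F.stand_edges
def ed(cam):
    E=[old(cam)]+[F.seg((70,-36,36),(70,36,36)),F.seg((70,-36,36),(70,-36,83.5)),F.seg((70,36,36),(70,36,83.5))]*(cam=="scene")
    E+=[F.seg((x,-36,83.5),(x,-29.5,83.5)) for x in(-70,-28,28,70)]
    return np.vstack(E)
F.stand_edges=ed
for cams in(("top","scene"),("top",),("scene",)):
    L=[]
    for x in range(505,556,10):
        q,s=F.fit("stand",P,[x,-256,-.12],cams,(2,1)); L.append((round(s,1),q))
    L.sort(key=lambda l:l[0]); print(cams,[(s,np.round(q,3).tolist()) for s,q in L[:3]])
    if len(cams)==2: best=L[0][1]
S=P["scene"]; e=F.ray(S,(200+147.5/3-.5,145+252.5/3-.5),85)
print("cyl far end centre",e)
out=pickle.load(open("fit.pkl","rb")); out["stand"]=best; 
d=np.array([np.cos(best[2]),np.sin(best[2])]); s=(e[:2]-best[:2])@d-48; n=(e[:2]-best[:2])@[-d[1],d[0]]; print("cyl s",s,"off",n)
out["cyl"]=np.r_[best[:2]+s*d,best[2]]
pickle.dump(out,open("fit.pkl","wb"))
ims=[]
for c,(u0,u1,v0,v1) in(("top",(360,420,155,235)),("scene",(205,305,170,300))):
    k=8 if c=="top" else 4.5
    im=cv2.resize(P[c]["color"][v0:v1,u0:u1,::-1],None,fx=k,fy=k,interpolation=cv2.INTER_CUBIC)[:585]
    for kk in("stand","cyl"):
        for x,y in F.outline(kk,c,P[c],out[kk]): cv2.circle(im,(int((x-u0+.5)*k),int((y-v0+.5)*k)),0,(0,255,255) if kk=="stand" else (0,0,255),-1)
    ims.append(cv2.copyMakeBorder(im,0,585-im.shape[0],0,0,cv2.BORDER_CONSTANT)[:, :400 if c=="scene" else 480])
im=np.hstack(ims); im=im[:,:]; print(im.shape); cv2.imwrite("pics/ov2.png",im if im.shape[1]<=800 else cv2.resize(im,(800,int(585*800/im.shape[1]))))
E
python3 run2.py
```

```text
('top', 'scene') [(np.float64(-172.2), [521.491, -255.048, -0.115]), (np.float64(-172.2), [521.49, -255.046, -0.115]), (np.float64(-172.2), [521.491, -255.047, -0.115])]
('top',) [(np.float64(-93.8), [526.691, -254.688, -0.131]), (np.float64(-93.8), [526.691, -254.688, -0.131]), (np.float64(-93.8), [526.691, -254.686, -0.131])]
('scene',) [(np.float64(-84.7), [517.903, -254.893, -0.112]), (np.float64(-84.7), [517.908, -254.896, -0.112]), (np.float64(-84.7), [517.908, -254.896, -0.112])]
cyl far end centre [ 570.38100674 -260.80309552   85.        ]
cyl s 1.2269865483536364 off -0.11771310221431097
(585, 880, 3)
```

View pics/ov2.png

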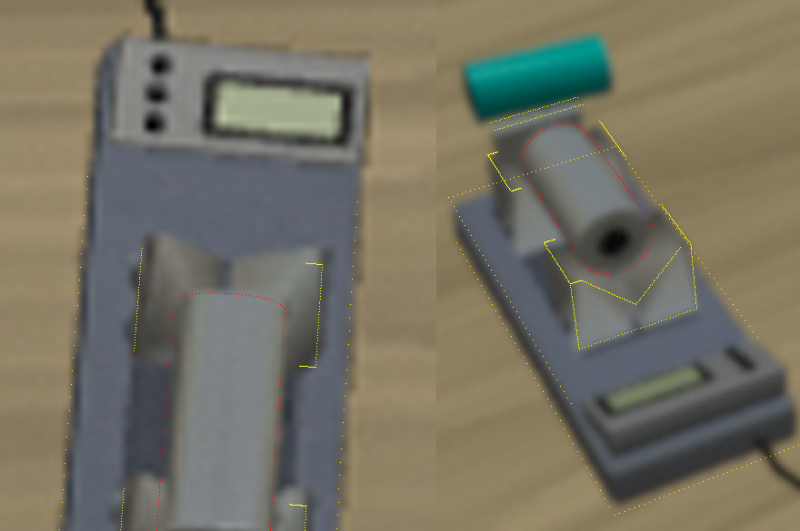

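The rest and core fits are good. For the stand the two views disagree along x by a few mm, which contact with the stop will settle. I take the stand at (524, -255, yaw -0.122).

```bash
cat > go.py <<'E'
import numpy as np,sys
from scipy.spatial.transform import Rotation as Ro
from rig import bot
def pr():
    s=bot.read_state(); print("t",round(s["time"],2),"tcp",np.round(s["eef_pos"],1),"F",np.round(s["contact_force"],1),"M",np.round(s["moment"],2),"w",round(s["grip_width"],1),"g",round(float(s["grasp_force"]),1),"q",np.round(s["q"],2)); return s
def go(x,y,zg,yaw):
    s=pr(); R=Ro.from_rotvec(s["orientation"])
    c,n=np.cos(yaw),np.sin(yaw); B=[]
    for k in(1,-1):
        T=Ro.from_matrix(np.array([[-k*c,-k*n,0],[-k*n,k*c,0],[0,0,-1]]).T if False else np.column_stack([[-k*c,-k*n,0],[-k*n,k*c,0],[0,0,-1]]))
        B.append((R.inv()*T).as_rotvec())
    dr=min(B,key=np.linalg.norm)
    dp=R.inv().apply(np.array([x,y,zg+45])-s["eef_pos"])/10
    print("dp",np.round(dp,2),"dr",np.round(dr,3),"rows",np.linalg.norm(dp)/6.25,np.degrees(np.linalg.norm(dr))/10.7)
if __name__=="__main__": go(*map(float,sys.argv[1:5]))
E
python3 go.py 524 -255.2 200 -0.122
```

```text
t 0.9 tcp [216.6 612.8 302.7] F [ 0.2  0.  -1.2] M [-0.05 -0.03  0.  ] w 88.1 g 0.0 q [-1.3   0.54 -0.    1.54  0.    1.07 -0.07]
dp [-57.91 -71.6    5.77] dr [ 0.     0.    -0.218] rows 14.762373500731467 1.165986096423757
```

>>> move_arm --moves '[{"jaw": 8.8, "dp": [-50, -28, 0], "dr": [0, 0, -0.218]}, {"jaw": 8.8, "dp": [-50, -28, 0], "dr": [0, 0, -0.218]}, {"jaw": 8.8, "dp": [-50, -28, 0], "dr": [0, 0, -0.218]}, {"jaw": 8.8, "dp": [-50, -28, 0], "dr": [0, 0, -0.218]}, {"jaw": 8.8, "dp": [-50, -28, 0], "dr": [0, 0, -0.218]}, {"jaw": 8.8, "dp": [-50, -28, 0], "dr": [0, 0, -0.218]}, {"jaw": 8.8, "dp": [-50, -28, 0], "dr": [0, 0, -0.218]}, {"jaw": 8.8, "dp": [-50, -28, 0], "dr": [0, 0, -0.218]}]'

```text
time: 1.9
eef_pos: [547.8, 235.6, 303.0]
orientation: [0.191, 3.135, 0.001]
contact_force: [1.2, 0.8, 1.2]
grip_width: 88.5
grasp_force: 0.0
```

```bash
python3 go.py 524 -255.2 160 -0.122
```

```text
t 1.9 tcp [547.8 235.6 303. ] F [1.2 0.8 1.2] M [0.04 0.02 0.07] w 88.5 g 0.0 q [-0.54  0.44  0.08  1.69 -0.04  1.01  1.  ]
dp [ -3.58 -49.01   9.78] dr [0.001 0.001 0.001] rows 8.01675365505418 0.005077431239005465
```

>>> move_arm --moves '[{"jaw": 8.8, "dp": [-3.58, -49, 9.8]}, {"jaw": 8.8, "dp": [-3.58, -49, 9.8]}, {"jaw": 8.8, "dp": [-3.58, -49, 9.8]}, {"jaw": 8.8, "dp": [-3.58, -49, 9.8]}, {"jaw": 8.8, "dp": [-3.58, -49, 9.8]}, {"jaw": 8.8, "dp": [-3.58, -49, 9.8]}, {"jaw": 8.8, "dp": [-3.58, -49, 9.8]}, {"jaw": 8.8, "dp": [-3.58, -49, 9.8]}]'

```text
validation failed for argument at $.mo...
```

>>> move_arm --moves '[{"jaw": 8.8, "dp": [0, 0, 0]}, {"jaw": 8.8, "dp": [0, 0, 0]}, {"jaw": 8.8, "dp": [0, 0, 0]}]'

```text
validation failed for argument at $.mo...
```

Run:
```python
from go import go
from rig import bot
import cv2,numpy as np
go(524,-255.2,87,-.122)
ims=[]
for n,(u0,u1,v0,v1) in(("top",(350,430,150,260)),("scene",(190,300,170,300))):
    p=bot.read_camera(n); ims.append(cv2.resize(p["color"][v0:v1,u0:u1,::-1],(int((u1-u0)*520/(v1-v0)),520),interpolation=cv2.INTER_CUBIC))
im=np.hstack(ims);print(im.shape);cv2.imwrite("pics/a1.png",im[:,:800])
```

```text
t 1.9 tcp [547.8 235.6 303. ] F [1.2 0.8 1.2] M [0.04 0.02 0.07] w 88.5 g 0.0 q [-0.54  0.44  0.08  1.69 -0.04  1.01  1.  ]
dp [ -3.58 -49.01  17.08] dr [0.001 0.001 0.001] rows 8.32448828730603 0.005077431239005465
(520, 818, 3)
```

View pics/a1.png

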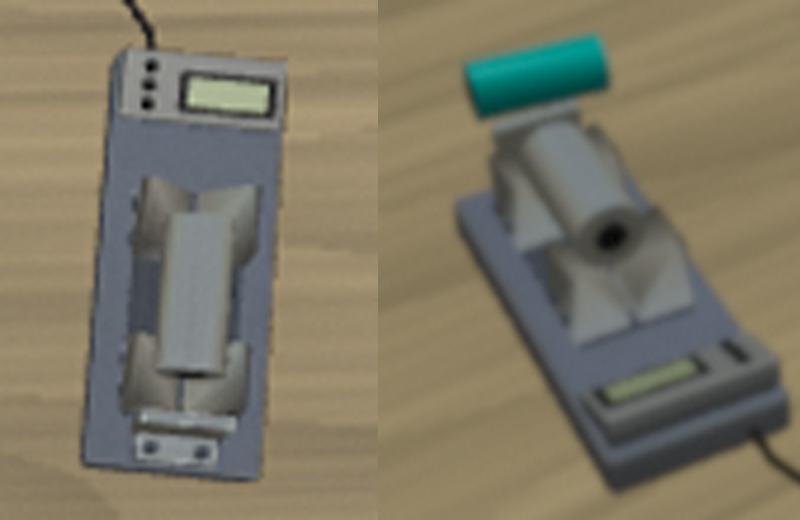

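The arm did not move, because each row needs "dr". The picture shows the clear stand, the cylinder at about (197,290) in the left half, and the gap between the blocks at rows 250–333.

>>> move_arm --moves '[{"jaw": 8.8, "dp": [-3.58, -49, 9.8], "dr": [0, 0, 0]}, {"jaw": 8.8, "dp": [-3.58, -49, 9.8], "dr": [0, 0, 0]}, {"jaw": 8.8, "dp": [-3.58, -49, 9.8], "dr": [0, 0, 0]}, {"jaw": 8.8, "dp": [-3.58, -49, 9.8], "dr": [0, 0, 0]}, {"jaw": 8.8, "dp": [-3.58, -49, 9.8], "dr": [0, 0, 0]}, {"jaw": 8.8, "dp": [-3.58, -49, 9.8], "dr": [0, 0, 0]}, {"jaw": 8.8, "dp": [-3.58, -49, 9.8], "dr": [0, 0, 0]}, {"jaw": 8.8, "dp": [-3.58, -49, 9.8], "dr": [0, 0, 0]}]'

```text
time: 3.0
eef_pos: [522.8, -253.9, 204.8]
orientation: [0.19, 3.135, 0.0]
contact_force: [0.8, 0.8, 0.3]
grip_width: 87.8
grasp_force: 0.0
```

Run:
```python
from go import go
import pickle,fit as F,numpy as np
go(524,-255.2,87,-.122)
T=pickle.load(open("p0.pkl","rb"))["top"]
k=4.727
g=lambda c,z:np.round(F.ray(T,(350+(c[0]+.5)/k-.5,150+(c[1]+.5)/k-.5),z),1)
print("gap L far,near",g((134,248),83.5),g((130,333),83.5),"far corners",g((143,178),83.5),g((261,186),83.5),"stop near L,R",g((140,423),96),g((236,431),96))
```

```text
t 3.0 tcp [ 522.8 -253.9  204.8] F [0.8 0.8 0.3] M [ 0.02 -0.03 -0.03] w 87.8 g 0.0 q [ 0.25  0.55  0.17  1.81 -0.12  0.79  1.93]
dp [-0.13 -0.12  7.28] dr [0.    0.001 0.001] rows 1.1645580835447924 0.007272813164864532
gap L far,near [ 555.5 -222.6   83.5] [ 502.9 -218.    83.5] far corners [ 599.3 -229.9   83.5] [ 592.8 -302.    83.5] stop near L,R [ 446.4 -220.2   96. ] [ 440.4 -277.1   96. ]
```

>>> move_arm --moves '[{"jaw": 8.8, "dp": [-0.25, -0.22, 4], "dr": [0, 0, 0]}, {"jaw": 8.8, "dp": [-0.25, -0.22, 7.3], "dr": [0, 0, 0]}, {"jaw": 8.8, "dp": [-0.25, -0.22, 7.3], "dr": [0, 0, 0]}, {"jaw": 8.8, "dp": [-0.25, -0.22, 7.3], "dr": [0, 0, 0]}]'

```text
time: 3.5
eef_pos: [525.6, -255.0, 133.1]
orientation: [0.19, 3.134, -0.001]
contact_force: [0.1, 0.2, 0.0]
grip_width: 88.1
grasp_force: 0.0
```

>>> move_arm --moves '[{"jaw": 4.8, "dp": [0, 0, 0], "dr": [0, 0, 0]}, {"jaw": 4.8, "dp": [0, 0, 0], "dr": [0, 0, 0]}, {"jaw": 4.8, "dp": [0, 0, 0], "dr": [0, 0, 0]}, {"jaw": 4.8, "dp": [0, 0, 0], "dr": [0, 0, 0]}, {"jaw": 4.6, "dp": [0, 0, 0], "dr": [0, 0, 0]}, {"jaw": 4.6, "dp": [0, 0, 0], "dr": [0, 0, 0]}]'

```text
time: 4.25
eef_pos: [524.7, -256.9, 132.3]
orientation: [0.193, 3.135, -0.004]
contact_force: [-0.2, -4.7, 1.6]
grip_width: 45.8
grasp_force: 2.7
```

```bash
python3 -c "
from go import *
pr()"
```

```text
t 4.25 tcp [ 524.7 -256.9  132.3] F [-0.2 -4.7  1.6] M [-1.04  0.15  0.01] w 45.8 g 2.7 q [ 0.27  0.66  0.15  1.83 -0.15  0.66  1.95]
```

>>> move_arm --moves '[{"jaw": 4.6, "dp": [0, -0.1, 0], "dr": [0, 0, 0]}, {"jaw": 4.4, "dp": [0, -0.1, 0], "dr": [0, 0, 0]}, {"jaw": 4.2, "dp": [0, -0.1, 0], "dr": [0, 0, 0]}, {"jaw": 4.0, "dp": [0, -0.1, 0], "dr": [0, 0, 0]}, {"jaw": 4.0, "dp": [0, -0.1, 0], "dr": [0, 0, 0]}]'

```text
time: 4.88
eef_pos: [524.6, -258.0, 132.3]
orientation: [0.193, 3.135, -0.004]
contact_force: [-1.2, -7.2, 0.9]
grip_width: 43.0
grasp_force: 30.0
```

```bash
python3 -c "
from go import *
pr()"
```

```text
t 4.88 tcp [ 524.6 -258.   132.3] F [-1.2 -7.2  0.9] M [-1.38  0.19  0.03] w 43.0 g 30.0 q [ 0.27  0.66  0.15  1.83 -0.15  0.66  1.95]
```

Gripped at 30 N and centred; the V axis is at y ≈ -258.2 for x = 524.6. Next I lift.

>>> move_arm --moves '[{"jaw": 4.0, "dp": [0, 0, -1], "dr": [0, 0, 0]}, {"jaw": 4.0, "dp": [0, 0, -3], "dr": [0, 0, 0]}, {"jaw": 4.0, "dp": [0, 0, -7], "dr": [0, 0, 0]}, {"jaw": 4.0, "dp": [0, 0, -12], "dr": [0, 0, 0]}, {"jaw": 4.0, "dp": [0, 0, -12], "dr": [0, 0, 0]}, {"jaw": 4.0, "dp": [0, 0, -12], "dr": [0, 0, 0]}]'

```text
time: 5.62
eef_pos: [523.8, -255.0, 250.9]
orientation: [-0.19, -3.134, -0.002]
contact_force: [-0.0, -0.1, -9.4]
grip_width: 43.1
grasp_force: 30.0
```

```bash
python3 -c "
from go import *
go(564,-3.5,200,-.142)
import pickle,fit as F
P=pickle.load(open('p0.pkl','rb'))
print(F.ray(P['scene'],(308.7,186.7),0),F.ray(P['top'],(296.2,254.1),104))
print('vial',F.ray(P['top'],(185+393/3.4,155+24/3.4),35))
print('fb,fc',F.ray(P['scene'],(200+489/3,145+357/3),0),F.ray(P['scene'],(200+617/3,145+312/3),0))
"
```

```text
t 5.62 tcp [ 523.8 -255.   250.9] F [-0.  -0.1 -9.4] M [0.06 0.05 0.03] w 43.1 g 30.0 q [ 0.24  0.49  0.18  1.78 -0.11  0.89  1.92]
dp [-0.96 25.45  0.62] dr [ 0.001 -0.002  0.021] rows 4.075716648595573 0.11386435702365662
[396.46188233  23.07155835   0.        ] [407.72597885  13.85371198 104.        ]
vial [694.52304152   1.62333961  35.        ]
fb,fc [ 7.47308575e+02 -6.12135006e+01 -1.13686838e-13] [766.70992328  57.7132826    0.        ]
```

>>> move_arm --moves '[{"jaw": 4.0, "dp": [-0.96, 25.45, 0.6], "dr": [0, 0, 0.021]}, {"jaw": 4.0, "dp": [-0.96, 25.45, 0.6], "dr": [0, 0, 0.021]}, {"jaw": 4.0, "dp": [-0.96, 25.45, 0.6], "dr": [0, 0, 0.021]}, {"jaw": 4.0, "dp": [-0.96, 25.45, 0.6], "dr": [0, 0, 0.021]}, {"jaw": 4.0, "dp": [-0.96, 25.45, 4.6], "dr": [0, 0, 0.021]}, {"jaw": 4.0, "dp": [-0.96, 25.45, 8.6], "dr": [0, 0, 0.021]}, {"jaw": 4.0, "dp": [-0.96, 25.45, 8.6], "dr": [0, 0, 0.021]}, {"jaw": 4.0, "dp": [-0.96, 25.45, 8.6], "dr": [0, 0, 0.021]}]'

```text
time: 6.62
eef_pos: [565.3, -4.9, 166.2]
orientation: [-0.225, -3.133, 0.0]
contact_force: [0.2, 0.3, -7.8]
grip_width: 42.8
grasp_force: 30.0
```

Run:
```python
from go import *
import cv2
go(564,-3.5,55,-.142)
ims=[]
for n,(u0,u1,v0,v1) in(("top",(265,345,165,245)),("scene",(285,395,150,250))):
    p=bot.read_camera(n); ims.append(cv2.resize(p["color"][v0:v1,u0:u1,::-1],(int((u1-u0)*380/(v1-v0)),380),interpolation=cv2.INTER_CUBIC))
im=np.hstack(ims);print(im.shape);cv2.imwrite("pics/a2.png",im[:,:800])
```

```text
t 6.62 tcp [565.3  -4.9 166.2] F [ 0.2  0.3 -7.8] M [-0.02 -0.11  0.04] w 42.8 g 30.0 q [-0.16  0.58  0.12  1.87 -0.1   0.7   1.45]
dp [0.14 0.12 6.62] dr [-0.    -0.    -0.001] rows 1.0597214438705824 0.007128963414962917
(380, 798, 3)
```

View pics/a2.png

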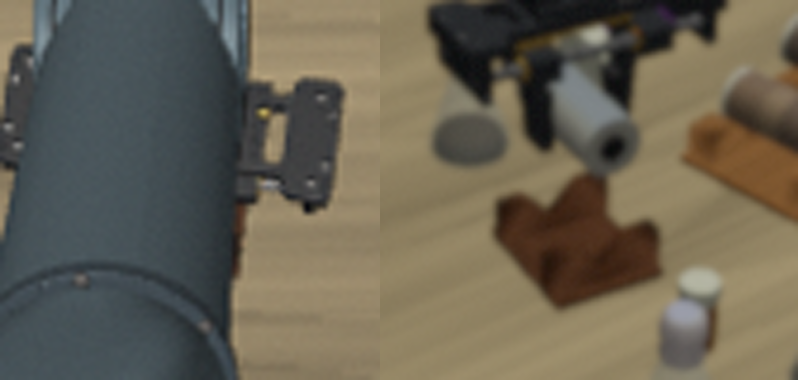

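The cylinder hangs squarely over the rest. Next I lower it.

>>> move_arm --moves '[{"jaw": 4.0, "dp": [0, 0, 3], "dr": [0, 0, 0]}, {"jaw": 4.0, "dp": [0, 0, 5.5], "dr": [0, 0, 0]}, {"jaw": 4.0, "dp": [0, 0, 6.5], "dr": [0, 0, 0]}, {"jaw": 4.0, "dp": [0, 0, 6.7], "dr": [0, 0, 0]}, {"jaw": 4.0, "dp": [0, 0, 6.7], "dr": [0, 0, 0]}]'

```text
time: 7.35
eef_pos: [566.0, -4.7, 100.0]
orientation: [0.224, 3.132, 0.0]
contact_force: [-0.2, 0.1, -8.4]
grip_width: 43.2
grasp_force: 30.0
```

```bash
python3 -c "
from go import *
pr()"
```

```text
t 7.35 tcp [566.   -4.7 100. ] F [-0.2  0.1 -8.4] M [ 0.03 -0.04 -0.02] w 43.2 g 30.0 q [-0.15  0.69  0.1   1.88 -0.12  0.57  1.46]
```

>>> move_arm --moves '[{"jaw": 4.0, "dp": [0, 0, 0.2], "dr": [0, 0, 0]}, {"jaw": 4.0, "dp": [0, 0, 0.35], "dr": [0, 0, 0]}, {"jaw": 4.0, "dp": [0, 0, 0.45], "dr": [0, 0, 0]}, {"jaw": 4.0, "dp": [0, 0, 0.45], "dr": [0, 0, 0]}]'

```text
time: 7.85
eef_pos: [565.6, -4.1, 94.8]
orientation: [0.223, 3.133, 0.001]
contact_force: [0.1, 1.5, -4.0]
grip_width: 42.9
grasp_force: 30.0
```

```bash
python3 -c "
from go import *
pr()"
```

```text
t 7.85 tcp [565.6  -4.1  94.8] F [ 0.1  1.5 -4. ] M [ 0.4   0.05 -0.02] w 42.9 g 30.0 q [-0.15  0.7   0.1   1.88 -0.12  0.56  1.46]
```

>>> move_arm --moves '[{"jaw": 4.0, "dp": [0, 0.08, 0.05], "dr": [0, 0, 0]}, {"jaw": 4.0, "dp": [0, 0.08, 0.12], "dr": [0, 0, 0]}, {"jaw": 4.0, "dp": [0, 0.08, 0.15], "dr": [0, 0, 0]}, {"jaw": 4.0, "dp": [0, 0.08, 0.15], "dr": [0, 0, 0]}]'

```text
time: 8.35
eef_pos: [565.7, -3.6, 94.1]
orientation: [0.224, 3.133, 0.001]
contact_force: [-2.8, 3.2, 7.6]
grip_width: 43.3
grasp_force: 30.0
```

```bash
python3 -c "
from go import *
pr()"
```

```text
t 8.35 tcp [565.7  -3.6  94.1] F [-2.8  3.2  7.6] M [ 0.38  0.64 -0.13] w 43.3 g 30.0 q [-0.15  0.7   0.1   1.88 -0.12  0.56  1.46]
```

Seated. I open the gripper and then rise.

>>> move_arm --moves '[{"jaw": 4.6, "dp": [0, 0.05, 0], "dr": [0, 0, 0]}, {"jaw": 5.5, "dp": [0, 0.05, 0], "dr": [0, 0, 0]}, {"jaw": 7, "dp": [0, 0.05, 0], "dr": [0, 0, 0]}, {"jaw": 8.8, "dp": [0, 0.05, 0], "dr": [0, 0, 0]}, {"jaw": 8.8, "dp": [0, 0.05, 0], "dr": [0, 0, 0]}, {"jaw": 8.8, "dp": [0, 0.05, -3], "dr": [0, 0, 0]}, {"jaw": 8.8, "dp": [0, 0.05, -9], "dr": [0, 0, 0]}, {"jaw": 8.8, "dp": [0, 0.05, -12], "dr": [0, 0, 0]}]'

```text
time: 9.35
eef_pos: [566.3, -3.5, 215.7]
orientation: [0.224, 3.13, 0.001]
contact_force: [1.3, -0.1, -0.6]
grip_width: 87.8
grasp_force: 0.0
```

```bash
python3 -c "
from go import *
go(554,282,160,.13)"
```

```text
t 9.35 tcp [566.3  -3.5 215.7] F [ 1.3 -0.1 -0.6] M [ 0.1  -0.05  0.01] w 87.8 g 0.0 q [-0.18  0.51  0.14  1.84 -0.09  0.79  1.43]
dp [ 5.29 28.08  1.08] dr [ 0.     0.003 -0.273] rows 4.575644717615474 1.4618942111442588
```

>>> move_arm --moves '[{"jaw": 6.8, "dp": [5.3, 28.1, 0], "dr": [0, 0, -0.273]}, {"jaw": 6.8, "dp": [5.3, 28.1, 0], "dr": [0, 0, -0.273]}, {"jaw": 6.8, "dp": [5.3, 28.1, 0], "dr": [0, 0, -0.273]}, {"jaw": 6.8, "dp": [5.3, 28.1, 0], "dr": [0, 0, -0.273]}, {"jaw": 6.8, "dp": [5.3, 28.1, 0], "dr": [0, 0, -0.273]}, {"jaw": 6.8, "dp": [5.3, 28.1, 0], "dr": [0, 0, -0.273]}]'

```text
time: 10.1
eef_pos: [551.5, 286.5, 212.7]
orientation: [0.214, -3.134, -0.003]
contact_force: [-0.9, 0.3, 0.4]
grip_width: 68.3
grasp_force: 0.0
```

Run:
```python
from go import *
import pickle,fit as F,cv2
P=pickle.load(open('p0.pkl','rb'))
d=np.array([np.cos(.13),np.sin(.13)]);o=np.array([561.5,282.9])
c=F.ray(P['top'],(185+138/3.4,155+177/3.4),25);print("rack centre along core",(c[:2]-o)@d, c)
go(559,282.6,49,.13)
p=bot.read_camera("top"); q=bot.read_camera("scene")
for k,pp in(("check_cylinder",q),("core",q)):
    for m in bot.cut_out(pp,k): print(k,round(m["confidence"],2),np.round(m["at"]))
ims=[cv2.resize(x["color"][b:b+h,a:a+w,::-1],(int(w*400/h),400),interpolation=cv2.INTER_CUBIC) for x,a,b,w,h in((p,270,165,70,80),(q,290,140,170,150))]
im=np.hstack(ims);print(im.shape);cv2.imwrite("pics/a3.png",im)
```

```text
rack centre along core -7.003935840892833 [561.37469046 229.83000209  25.        ]
t 10.1 tcp [551.5 286.5 212.7] F [-0.9  0.3  0.4] M [ 0.04 -0.02 -0.01] w 68.3 g 0.0 q [-0.58  0.59  0.04  1.69 -0.03  0.86  1.18]
dp [-0.69 -0.51 11.87] dr [ 0.002 -0.     0.006] rows 1.9043600600003407 0.03483694730454484
check_cylinder 0.94 [166. 244.]
check_cylinder 0.92 [228. 188.]
check_cylinder 0.68 [338. 203.]
check_cylinder 0.6 [401. 183.]
core 0.8 [350. 156.]
core 0.66 [416. 172.]
core 0.28 [406. 245.]
(400, 803, 3)
```

View pics/a3.png

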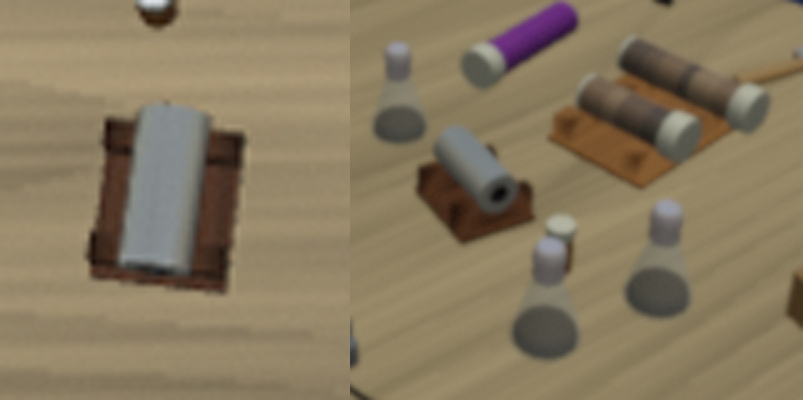

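The cylinder lies in both notches of the rest (left half, axis at about (165,190)). The rack and flasks are undisturbed.

Run:
```python
from go import *
import pickle,fit as F
T=pickle.load(open('p0.pkl','rb'))['top']
g=lambda x,y,z:np.round(F.ray(T,(270+x/5-.4,165+y/5-.4),z),1)
a,b=g(172,103,69),g(156,262,66);print(a,b,(a+b)/2)
go(560.5,282.8,49,.13)
```

```text
[613.5  -9.1  69. ] [519.2   1.5  66. ] [566.35  -3.8   67.5 ]
t 10.3 tcp [553.3 280.2 212.8] F [ 0.3 -0.4 -0.3] M [0.02 0.01 0.  ] w 68.1 g 0.0 q [-0.57  0.59  0.04  1.69 -0.03  0.86  1.18]
dp [-0.75  0.18 11.88] dr [-0.001 -0.    -0.002] rows 1.9052570927620045 0.013784424821130006
```

>>> move_arm --moves '[{"jaw": 6.8, "dp": [-0.75, 0.2, 3], "dr": [0, 0, 0]}, {"jaw": 6.8, "dp": [-0.75, 0.2, 7], "dr": [0, 0, 0]}, {"jaw": 6.8, "dp": [-0.75, 0.2, 7], "dr": [0, 0, 0]}, {"jaw": 6.8, "dp": [-0.75, 0.2, 9], "dr": [0, 0, 0]}, {"jaw": 6.8, "dp": [-0.75, 0.2, 11], "dr": [0, 0, 0]}, {"jaw": 6.8, "dp": [-0.75, 0.2, 11.8], "dr": [0, 0, 0]}, {"jaw": 6.8, "dp": [-0.75, 0.2, 11.8], "dr": [0, 0, 0]}, {"jaw": 6.8, "dp": [-0.75, 0.2, 11.8], "dr": [0, 0, 0]}]'

```text
time: 11.3
eef_pos: [560.4, 285.5, 95.4]
orientation: [-0.204, 3.134, 0.001]
contact_force: [0.5, 0.2, -0.8]
grip_width: 67.8
grasp_force: 0.0
```

```bash
python3 -c "
from go import *
go(560.5,282.8,49,.13)"
```

```text
t 11.3 tcp [560.4 285.5  95.4] F [ 0.5  0.2 -0.8] M [-0.02 -0.06  0.08] w 67.8 g 0.0 q [-0.56  0.77  0.03  1.71 -0.03  0.66  1.19]
dp [ 0.02 -0.27  0.14] dr [0.    0.001 0.   ] rows 0.048544620605770826 0.005277588856005177
```

>>> move_arm --moves '[{"jaw": 5.5, "dp": [0, -0.25, 0.1], "dr": [0, 0, 0]}, {"jaw": 4.8, "dp": [0, -0.25, 0.1], "dr": [0, 0, 0]}, {"jaw": 4.6, "dp": [0, -0.25, 0.1], "dr": [0, 0, 0]}, {"jaw": 4.6, "dp": [0, -0.25, 0.1], "dr": [0, 0, 0]}]'

```text
time: 11.8
eef_pos: [560.5, 282.6, 94.0]
orientation: [-0.204, 3.135, -0.0]
contact_force: [0.4, 0.1, 0.2]
grip_width: 46.0
grasp_force: 0.4
```

```bash
python3 -c "
from go import *
pr()"
```

```text
t 11.8 tcp [560.5 282.6  94. ] F [0.4 0.1 0.2] M [-0.12 -0.03  0.03] w 46.0 g 0.4 q [-0.56  0.77  0.03  1.71 -0.03  0.66  1.19]
```

Centred within a millimetre, so I close and lift.

>>> move_arm --moves '[{"jaw": 4.2, "dp": [0, 0, 0], "dr": [0, 0, 0]}, {"jaw": 4.0, "dp": [0, 0, 0], "dr": [0, 0, 0]}, {"jaw": 4.0, "dp": [0, 0, 0], "dr": [0, 0, 0]}, {"jaw": 4.0, "dp": [0, 0, 0], "dr": [0, 0, 0]}, {"jaw": 4.0, "dp": [0, 0, -1], "dr": [0, 0, 0]}, {"jaw": 4.0, "dp": [0, 0, -4], "dr": [0, 0, 0]}, {"jaw": 4.0, "dp": [0, 0, -9], "dr": [0, 0, 0]}, {"jaw": 4.0, "dp": [0, 0, -14], "dr": [0, 0, 0]}]'

```text
time: 12.8
eef_pos: [559.5, 284.0, 235.5]
orientation: [0.207, -3.134, -0.002]
contact_force: [0.3, 0.5, -2.1]
grip_width: 42.8
grasp_force: 30.0
```

>>> move_arm --moves '[{"jaw": 4.0, "dp": [0, 0, -1], "dr": [0, 0, 0]}, {"jaw": 4.0, "dp": [0, 0, -1], "dr": [0, 0, 0]}]'

```text
time: 13.05
eef_pos: [559.8, 283.5, 243.9]
orientation: [-0.206, 3.135, 0.001]
contact_force: [0.5, 0.4, -3.4]
grip_width: 42.3
grasp_force: 30.0
```

Run:
```python
from go import *
import fit as F,cv2
s=pr()
go(533.5,-259.1,200,-.122)
P={n:bot.read_camera(n) for n in("top","scene")}
q=P["scene"]; h=s["eef_pos"][2]-45-2
uv=F.proj(q,F.W([s["eef_pos"][0],s["eef_pos"][1],.13],np.vstack([F.cyl(-74,76,22,h),F.cyl(76,98,25,h)])+0.))
a,b=np.maximum(uv.min(0).astype(int)-15,0); w,hh=(uv.max(0)-uv.min(0)).astype(int)+30
k=4; im=cv2.resize(q["color"][b:b+hh,a:a+w,::-1],None,fx=k,fy=k,interpolation=cv2.INTER_CUBIC)
for x,y in F.hull(uv): cv2.circle(im,(int((x-a+.5)*k),int((y-b+.5)*k)),0,(0,255,255),-1)
print(im.shape);cv2.imwrite("pics/a4.png",im)
```

```text
t 13.05 tcp [559.8 283.5 243.9] F [ 0.5  0.4 -3.4] M [0.07 0.02 0.01] w 42.3 g 30.0 q [-0.57  0.56  0.04  1.65 -0.03  0.93  1.19]
t 13.05 tcp [559.8 283.5 243.9] F [ 0.5  0.4 -3.4] M [0.07 0.02 0.01] w 42.3 g 30.0 q [-0.57  0.56  0.04  1.65 -0.03  0.93  1.19]
dp [  9.71 -53.45  -0.16] dr [ 0.001 -0.     0.253] rows 8.691678832176793 1.3556336012596713
(264, 368, 3)
```

View pics/a4.png

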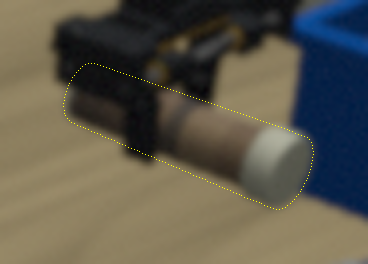

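The core is gripped level, and the predicted outline matches its cap end, so its origin is within a couple of mm of the TCP axis. Next I carry it to the stand.

>>> move_arm --moves '[{"jaw": 4.0, "dp": [9.7, -53.5, 0], "dr": [0, 0, 0.253]}, {"jaw": 4.0, "dp": [9.7, -53.5, 0], "dr": [0, 0, 0.253]}, {"jaw": 4.0, "dp": [9.7, -53.5, 0], "dr": [0, 0, 0.253]}, {"jaw": 4.0, "dp": [9.7, -53.5, 0], "dr": [0, 0, 0.253]}, {"jaw": 4.0, "dp": [9.7, -53.5, 0], "dr": [0, 0, 0.253]}, {"jaw": 4.0, "dp": [9.7, -53.5, 0], "dr": [0, 0, 0.253]}, {"jaw": 4.0, "dp": [9.7, -53.5, 0], "dr": [0, 0, 0.253]}, {"jaw": 4.0, "dp": [9.7, -53.5, 0], "dr": [0, 0, 0.253]}]'

```text
time: 14.15
eef_pos: [534.7, -218.0, 242.1]
orientation: [-0.192, -3.133, -0.001]
contact_force: [0.7, 0.2, -1.6]
grip_width: 43.0
grasp_force: 30.0
```

>>> move_arm --moves '[{"jaw": 4.0, "dp": [0, -5, 0], "dr": [0, 0, 0]}, {"jaw": 4.0, "dp": [0, -5, 0], "dr": [0, 0, 0]}, {"jaw": 4.0, "dp": [0, -5, 0], "dr": [0, 0, 0]}]'

```text
time: 14.52
eef_pos: [529.2, -265.2, 242.3]
orientation: [-0.192, -3.133, -0.003]
contact_force: [-0.1, 1.2, -2.4]
grip_width: 43.1
grasp_force: 30.0
```

```bash
python3 -c "
from go import *
go(534.4,-259.4,100,-.122)"
```

```text
t 14.53 tcp [ 529.2 -265.2  242.3] F [-0.1  1.2 -2.4] M [ 0.05 -0.01 -0.01] w 43.1 g 30.0 q [ 0.24  0.51  0.2   1.76 -0.13  0.89  1.94]
dp [-0.48  0.62  9.72] dr [ 0.001 -0.003 -0.001] rows 1.5609958446138272 0.016916108064141587
```

>>> move_arm --moves '[{"jaw": 4.0, "dp": [-0.5, 0.6, 0], "dr": [0, 0, 0]}, {"jaw": 4.0, "dp": [-0.5, 0.6, 3], "dr": [0, 0, 0]}, {"jaw": 4.0, "dp": [-0.5, 0.6, 6], "dr": [0, 0, 0]}, {"jaw": 4.0, "dp": [-0.5, 0.6, 8], "dr": [0, 0, 0]}, {"jaw": 4.0, "dp": [-0.5, 0.6, 9.7], "dr": [0, 0, 0]}, {"jaw": 4.0, "dp": [-0.5, 0.6, 9.7], "dr": [0, 0, 0]}, {"jaw": 4.0, "dp": [-0.5, 0.6, 9.7], "dr": [0, 0, 0]}]'

```text
time: 15.4
eef_pos: [536.0, -261.2, 147.7]
orientation: [0.193, 3.134, -0.001]
contact_force: [-0.4, -0.9, -2.3]
grip_width: 43.0
grasp_force: 30.0
```

```bash
python3 -c "
from go import *
go(534.4,-259.4,91,-.122)"
```

```text
t 15.4 tcp [ 536.  -261.2  147.7] F [-0.4 -0.9 -2.3] M [ 0.05 -0.04 -0.02] w 43.0 g 30.0 q [ 0.26  0.65  0.17  1.79 -0.16  0.71  1.96]
dp [0.18 0.16 1.17] dr [-0.     0.001 -0.001] rows 0.19047734128128116 0.00851412506114821
```

>>> move_arm --moves '[{"jaw": 4.0, "dp": [0.1, 0.17, 0.5], "dr": [0, 0, 0]}, {"jaw": 4.0, "dp": [0.1, 0.17, 1.1], "dr": [0, 0, 0]}, {"jaw": 4.0, "dp": [0.1, 0.17, 1.1], "dr": [0, 0, 0]}, {"jaw": 4.0, "dp": [0.3, 0.17, 1.1], "dr": [0, 0, 0]}, {"jaw": 4.0, "dp": [0.5, 0.17, 1.1], "dr": [0, 0, 0]}, {"jaw": 4.0, "dp": [0.6, 0.17, 1.1], "dr": [0, 0, 0]}, {"jaw": 4.0, "dp": [0.6, 0.17, 1.1], "dr": [0, 0, 0]}]'

```text
time: 16.27
eef_pos: [529.4, -258.6, 136.0]
orientation: [-0.193, -3.135, -0.0]
contact_force: [-0.1, 0.4, -2.0]
grip_width: 43.2
grasp_force: 30.0
```

```bash
python3 -c "
from go import *
go(524.6,-258.2,91,-.122)"
```

```text
t 16.27 tcp [ 529.4 -258.6  136. ] F [-0.1  0.4 -2. ] M [-0.02  0.09  0.09] w 43.2 g 30.0 q [ 0.26  0.66  0.16  1.82 -0.16  0.68  1.96]
dp [ 0.48 -0.02 -0.  ] dr [-0.    -0.    -0.001] rows 0.07746907092486471 0.005121019909856527
```

No contact yet, so I keep easing toward the stop.

>>> move_arm --moves '[{"jaw": 4.0, "dp": [0.1, 0, 0], "dr": [0, 0, 0]}, {"jaw": 4.0, "dp": [0.2, 0, 0], "dr": [0, 0, 0]}, {"jaw": 4.0, "dp": [0.3, 0, 0], "dr": [0, 0, 0]}, {"jaw": 4.0, "dp": [0.3, 0, 0], "dr": [0, 0, 0]}]'

```text
time: 16.77
eef_pos: [526.6, -258.1, 136.0]
orientation: [-0.193, -3.136, -0.0]
contact_force: [0.3, -0.2, -1.2]
grip_width: 43.1
grasp_force: 30.0
```

>>> move_arm --moves '[{"jaw": 4.0, "dp": [0.1, 0, 0], "dr": [0, 0, 0]}, {"jaw": 4.0, "dp": [0.2, 0, 0], "dr": [0, 0, 0]}, {"jaw": 4.0, "dp": [0.2, 0, 0], "dr": [0, 0, 0]}]'

```text
time: 17.15
eef_pos: [525.0, -257.9, 136.0]
orientation: [0.192, 3.135, -0.0]
contact_force: [2.3, -0.6, -0.9]
grip_width: 43.2
grasp_force: 30.0
```

```bash
python3 -c "
from go import *
go(524.6,-258.2,91,-.122)"
```

```text
t 17.15 tcp [ 525.  -257.9  136. ] F [ 2.3 -0.6 -0.9] M [-0.05 -0.42  0.  ] w 43.2 g 30.0 q [ 0.26  0.66  0.16  1.83 -0.16  0.67  1.96]
dp [ 0.04 -0.04  0.  ] dr [-0.     0.001 -0.   ] rows 0.008676488701436598 0.0057739894014333226
```

Contact with the stop at TCP x = 525. Now I press down in steps.

>>> move_arm --moves '[{"jaw": 4.0, "dp": [0.05, -0.02, 0.1], "dr": [0, 0, 0]}, {"jaw": 4.0, "dp": [0.05, -0.02, 0.2], "dr": [0, 0, 0]}, {"jaw": 4.0, "dp": [0.05, -0.02, 0.3], "dr": [0, 0, 0]}, {"jaw": 4.0, "dp": [0.05, -0.02, 0.4], "dr": [0, 0, 0]}, {"jaw": 4.0, "dp": [0.05, -0.02, 0.4], "dr": [0, 0, 0]}]'

```text
time: 17.77
eef_pos: [524.9, -258.1, 132.3]
orientation: [0.192, 3.134, -0.0]
contact_force: [3.7, 1.9, 4.6]
grip_width: 43.1
grasp_force: 30.0
```

```bash
python3 -c "
from go import *
pr()"
```

```text
t 17.77 tcp [ 524.9 -258.1  132.3] F [3.7 1.9 4.6] M [ 0.21 -0.84  0.06] w 43.1 g 30.0 q [ 0.26  0.66  0.16  1.83 -0.16  0.66  1.96]
```

>>> move_arm --moves '[{"jaw": 4.0, "dp": [0, 0.03, 0.1], "dr": [0, 0, 0]}, {"jaw": 4.0, "dp": [0, 0.05, 0.2], "dr": [0, 0, 0]}, {"jaw": 4.0, "dp": [0, 0.05, 0.25], "dr": [0, 0, 0]}, {"jaw": 4.0, "dp": [0, 0.05, 0.25], "dr": [0, 0, 0]}]'

```text
time: 18.27
eef_pos: [524.9, -258.4, 131.7]
orientation: [0.193, 3.134, -0.001]
contact_force: [-2.1, 3.2, 24.0]
grip_width: 42.8
grasp_force: 29.9
```

```bash
python3 -c "
from go import *
pr()"
```

```text
t 18.27 tcp [ 524.9 -258.4  131.7] F [-2.1  3.2 24. ] M [0.61 0.45 0.14] w 42.8 g 29.9 q [ 0.26  0.66  0.16  1.83 -0.16  0.66  1.96]
```

Bottomed at 24 N with balanced flanks. I nudge toward the stop and centre, then verify with pictures.

>>> move_arm --moves '[{"jaw": 4.0, "dp": [0.1, 0.05, 0], "dr": [0, 0, 0]}, {"jaw": 4.0, "dp": [0.2, 0.05, 0], "dr": [0, 0, 0]}, {"jaw": 4.0, "dp": [0.2, 0.05, 0], "dr": [0, 0, 0]}, {"jaw": 4.0, "dp": [0.2, 0.05, 0], "dr": [0, 0, 0]}]'

```text
time: 18.77
eef_pos: [524.6, -258.3, 131.8]
orientation: [0.192, 3.13, -0.004]
contact_force: [3.4, -0.2, 17.1]
grip_width: 42.9
grasp_force: 30.0
```

Run:
```python
from go import *
import fit as F,cv2
s=pr(); yaw=-.122
q=bot.read_camera("scene")
o=s["eef_pos"][:2]+1*np.array([np.cos(yaw),np.sin(yaw)])
uv=F.proj(q,F.W([*o,yaw],np.vstack([F.cyl(-75,75,22,85),F.cyl(75,97,25,85)])))
a,b=205,170;k=6
im=cv2.resize(q["color"][b:b+100,a:a+110,::-1],None,fx=k,fy=k,interpolation=cv2.INTER_CUBIC)
for x,y in F.hull(uv): cv2.circle(im,(int((x-a+.5)*k),int((y-b+.5)*k)),0,(0,255,255),-1)
cv2.imwrite("pics/a5.png",im)
```

```text
t 18.77 tcp [ 524.6 -258.3  131.8] F [ 3.4 -0.2 17.1] M [ 0.07 -0.69  0.15] w 42.9 g 30.0 q [ 0.26  0.66  0.16  1.83 -0.16  0.65  1.97]
```

View pics/a5.png

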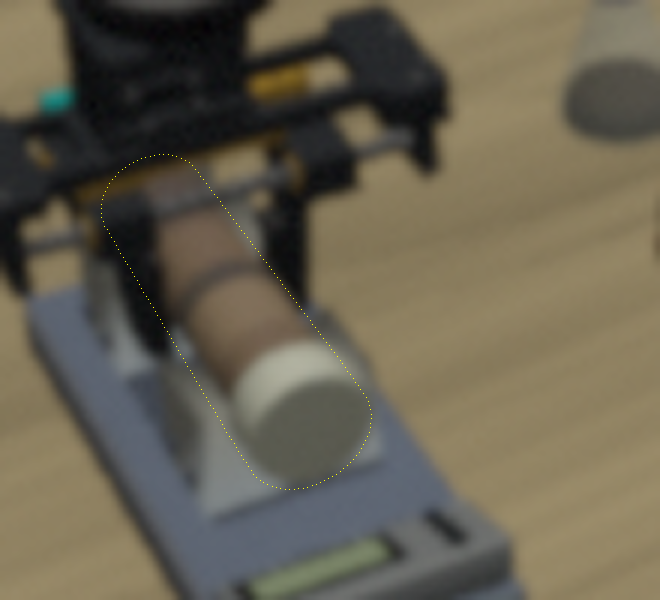

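The core lies in the V between the fingers, with its cap beyond the far block. The outline agrees to about 1 px with the cap end at (310,420). Contact forces are 3.4 N against the stop and 17 N down, with almost no side force. I settle briefly, then hand in.

>>> move_arm --moves '[{"jaw": 4.0, "dp": [0, 0, 0.03], "dr": [0, 0, 0]}, {"jaw": 4.0, "dp": [0, 0, 0.03], "dr": [0, 0, 0]}, {"jaw": 4.0, "dp": [0, 0, 0.03], "dr": [0, 0, 0]}, {"jaw": 4.0, "dp": [0, 0, 0.03], "dr": [0, 0, 0]}, {"jaw": 4.0, "dp": [0, 0, 0.03], "dr": [0, 0, 0]}, {"jaw": 4.0, "dp": [0, 0, 0.03], "dr": [0, 0, 0]}]'

```text
time: 19.58
eef_pos: [524.7, -258.3, 131.8]
orientation: [0.192, 3.13, -0.004]
contact_force: [2.9, 1.6, 20.1]
grip_width: 42.9
grasp_force: 29.9
```

```bash
python3 -c "
from go import *
s=pr(); F=s['contact_force']
if F[2]>10 and abs(F[1])<8 and F[0]>0.5: print(bot.finish_job())
"
```

```text
t 19.57 tcp [ 524.7 -258.3  131.8] F [ 2.9  1.6 20.1] M [ 0.22 -0.56  0.15] w 42.9 g 29.9 q [ 0.26  0.66  0.16  1.83 -0.16  0.65  1.97]
the job is handed in; nothing more can be done
None
```

I handed the job in at about 19.6 s: the check cylinder is in its rest, and the long core is held in the V against the stop, pressed down with about 20 N; the hand-in returned no verdict.

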